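# Hang a polished buckle on a drop-flap peg

## Task

Take the hanger with the orange grip out of its stand and thread its eye onto the peg of the white rack, pushing under the red flap until the flap drops behind the eye and the eye bears on the collar's black bumper; keep it pressed there at about 7 N for a second. Then draw it back against the shut flap and keep a pull of about 7 N on it for a second to prove that it is caught, and leave it hanging still and released on the peg. Never load the bumper or flap with more than 12 N, and leave the blue hanger and the other loose things where they are.

Things in the scene. Friction and masses are not known exactly. Their poses are not given: they have to be found in the camera images.
- hanger: Loose steel hanger, 170 mm tall, 0.22 kg: bottom up a polished open buckle (60 wide, 56 tall, 8 mm thick), stem, round-bar eye, orange grip tab. Starts upright in a black slotted stand (slot floor 6 mm, stand top 30 mm above the table). Origin: centre of the buckle's underside; z up, y along its width, x along its thickness and the eye's hole. Both faces alike. Hangs upright from the eye.
- hanger_eye (a point): Centre of the hanger's eye, 93 mm above the hanger's origin. The eye is a ring of 8 mm round bar, 30 mm clear inside, 46 mm outside.
- hanger_grip (a point): Centre of the orange tab, 148 mm above the hanger's origin, 55 mm above the eye centre. The tab is 12 mm thick (hanger x), 24 mm wide (y), and spans 116 to 170 mm above the origin. Pinched from above across its 12 mm thickness it does not pivot when the eye is pushed along the peg.
- rack: Fixed white rack: base plate 150 x 90 x 12 mm, post 20 x 30 mm, 180 mm tall, centred 68 mm to +x of the origin, and a level round steel peg, 10 mm diameter, axis 170 mm above the table, running from the post towards the rack's -x. Nothing stands above the post. Origin on the table under the peg axis; x along the peg: an eye is put on by moving it along the rack's +x; z up.
- peg_tip (a point): The free end of the peg, on its axis, 65 mm to the rack's -x from the rack's origin.
- flap (a joint): Angle of the red gravity flap (40 long, 12 wide, 4 mm thick, 0.05 kg), rad: 0 hangs down, shut; up to 1.45 folded inward under the peg; it cannot swing outward past 0. Its pin is 10 mm inward of the peg tip, 7 mm below the peg axis. An eye moved inward, centre some 5 mm below the peg axis, folds it up and rides under it; it drops shut when the eye centre is 44 mm inward of the pin.
- flap_tip (a point): Middle of the flap's free lower edge, 40 mm from its pin. Drawn back, the eye meets the shut flap with its centre about 6 mm inward of the pin; the flap stands rigid there.
- collar: Brass collar fixed on the peg, 36 mm diameter, 69 to 73 mm inward of the flap's pin. Origin on the peg axis, in its face towards the peg tip; x along the rack's x. A rigid black bumper sleeve (30 mm diameter, part of the collar) stands out of that face towards the tip by 1 to 17 mm, set differently each time and not measured: feel for it. A bearing eye has its centre 4 mm in front of the bumper.
- hanger_blue: The same hanger with a blue grip, loose, upright in another black stand. Not to be moved. Origin at the centre of its underside.
- wheel: White polishing wheel lying flat, 120 mm diameter, 26 mm high, loose; not to be moved. Origin under its centre.
- bar_green: Green polishing-compound bar, 110 x 40 x 30 mm, loose; not to be moved. Origin under its centre.
- bar_white: White polishing-compound bar, 100 x 40 x 30 mm, loose; not to be moved. Origin under its centre.
- brush: Hand brush lying on the table, loose; not to be moved.
- bottle: Clear bottle with a red cap, 60 mm diameter, 150 mm tall, loose; not to be moved. Origin under its centre.
Mind the look-alikes: they are no part of the job. Leave any purple look-alike of the hanger alone.

How it is judged:
On the way, in this order (a step that is already met when the one before it is completed fails the run):
1. the eye is on the peg, the flap has dropped shut behind it, and the eye presses on the collar's bumper with more than 4 N for half a second (x of hanger_eye in the frame of rack above -0.056 m and x of hanger_eye in the frame of collar below 0.002 m and y of hanger_eye in the frame of rack between -0.012 and 0.012 m and z of hanger_eye in the frame of rack between 0.152 and 0.18 m and value of joint flap below 0.12 rad and contact force between hanger and collar above 4 N), for 0.5 s.
2. the hanger is drawn back against the shut flap with more than 4 N for half a second (x of hanger_eye in the frame of rack above -0.056 m and x of hanger_eye in the frame of collar below 0.002 m and y of hanger_eye in the frame of rack between -0.012 and 0.012 m and z of hanger_eye in the frame of rack between 0.152 and 0.18 m and value of joint flap below 0.12 rad and contact force between hanger and flap above 4 N), for 0.5 s.
At the end, for the whole second after the job is handed in: The orange hanger hangs released and still (under 0.05 m/s, within 0.3 rad of upright) with its eye around the peg between the flap and the collar (eye centre within 12 mm sideways of the peg axis and 18 mm below to 10 mm above it), resting on the peg, and the flap is shut (under 0.12 rad) (x of hanger_eye in the frame of rack above -0.056 m and x of hanger_eye in the frame of collar below 0.002 m and y of hanger_eye in the frame of rack between -0.012 and 0.012 m and z of hanger_eye in the frame of rack between 0.152 and 0.18 m and value of joint flap below 0.12 rad and angle between hanger's own z axis and vertical below 0.3 rad and linear speed of hanger below 0.05 m/s and contact force between hanger and rack above 0.5 N and height (world z) of hanger above 0.03 m); the robot touches nothing.
It fails at once if the hanger is pressed on the collar or its bumper with more than 12 N (contact force between hanger and collar above 12 N).
It fails at once if the hanger loads the flap with more than 12 N (contact force between hanger and flap above 12 N).
It fails at once if the hanger loads the rack's peg, flap or post with more than 20 N (contact force between hanger and rack above 20 N).
It fails at once if the robot itself pushes the rack, its flap or its collar with more than 5 N (contact force between any of the fingers, the arm and rack above 5 N or contact force between any of the fingers, the arm and collar above 5 N).
It fails at once if another thing is moved by more than 15 mm (distance of any of hanger_blue, wheel, bar_green, bar_white, brush, bottle from where it was at the start of the episode above 0.015 m).
It also fails if it takes over 72 s, if anything falls off the work surface, if the arm or the gripper's body presses on something with over 40 N, if the wrist force passes 120 N, or if a joint passes its speed limit or range.

## Robot

A 6-joint arm with a two-finger parallel gripper is mounted at the origin on the work surface. World frame = base frame: x ahead of the robot, y to its left, z up, the work surface at z = 0. Lengths are in m, angles in rad, forces in N, time in s.
With the tool pointing down it reaches from about 0.375 to 0.975 m from the base axis. Payload 3.8 kg.
Tool frame: the origin (TCP) lies on the centre line of the jaws, within the pads' length; the fingertips stand 14 mm ahead of it and the grasp point (between the pads) lies 5 mm behind it; z points along the fingers, y is the line along which they close (so a half turn about z gives the same grasp; the last joint's range is limited). The gripper opens to 85 mm and grips with 20 to 120 N. Pads are 22 mm wide; open, the fingers measure 114 mm over their backs; the gripper's body (76 mm by 85 mm) begins 54 mm behind the grasp point. The pads swing forward as they close: fully open they stand 13 mm farther back than shut.
Start: joints at [1.141, 0.264, 1.604, -0, 1.274, -0.037], TCP at [0.258, 0.624, 0.217] pointing down, gripper open.
Joint ranges: [-2.63, 2.63], [-0.94, 2.18], [0.31, 2.57], [-1.31, 4.45], [0, 2.66], [-2.55, 2.55]. Speed limits (rad/s): [2.57, 2.57, 3.14, 3.14, 3.14, 3.14].

## Interface

Orientations are given as a rotation vector (axis times angle).
In Python, from workcell import bot, eyes, spot_in gives the robot as it stands.
- The arm moves only by the tool carry_out, never from a script. Its argument "series" is text: rows parted by semicolons, each of 4 numbers parted by spaces: the shift along the world's x, y, z in m, then the turn about the world's z in degrees. In form: tx ty tz roll; .... A call has 1 to 20 rows; each row shifts and turns the commanded pose from where the row before left it; what a row does not reach is not made up. A row lasts 1/8 s, in which the tool goes at most 62.5 mm and 10.7 degrees, less where a joint would pass 70% of its speed; a pose out of reach is approached as far as the arm can. A call is refused whole if a number of a shift passes 0.0625 or a number of a turn 10.7, either way. A call with a gripper value outside its range is refused whole. "jaw" is the gripper command: -1 is shut, 1 is fully open, values between are in proportion, set as the call begins (left out, the last holds). The fingers move at their own pace and stop on an object; "grip_force" is the grip in N (left out, the last holds). Time passes only in rows, so rows that do not move let the fingers close. It gives the time, the measured TCP pose, the force, the opening and the grip force at its end, in the units of the state.
- bot.read_state(): the state, without advancing time (a new reading comes with each control period).
- eyes.read_camera(name): name is "scene" or "top" or "wrist"; returns (picture, depth): 480x640x3 uint8, blue, green, red; 480x640 float32, m along the optical axis (not along the pixel's ray), 0 where there is no reading.
- eyes.get_calibration(name): a dict with "K" (3x3 intrinsics, pixels), "distortion" ([k1, k2, p1, p2, k3] as OpenCV has them; the pictures are not rectified), "position" and "rotation" of the camera in the world; the wrist camera has in their place "T_tool_cam" (4x4, takes a point from camera to tool coordinates, whose origin is the TCP and whose axes are the flange's). Camera axes: x right, y down, z forward; pixel columns grow to the right and rows downward; lengths in m; the calibration is good to about 2 mm. A picture is of the moment at which its call begins: read the wrist's pose just before it. get_calibration takes no time and is no camera call.
- bot.finish_job(): hands the job in; it is judged then, once.
Trained networks look in the newest picture that a camera, given by its name, has taken for a name from the list of things; names that differ only in an ending like _2 or _b are one class to them, and where a whole thing is asked for, a point or a joint stands for the part that bears it (a point fixed in the world has none). Each returns a list of dicts, best first, with "score" (0 to 1); they miss things now and then, are a little off and sometimes report something else, mostly with a low value. They report only what shows in the picture. A call takes as long as a camera call. They do not tell look-alikes from the thing itself.
- spot_in(camera, target): "rect" ([centre column, centre row, width, height] in pixels, round what is visible of it).
The state is a dict: "time": time; "q": joint angles; "joint_vel": joint speeds; "joint_torque": joint torques, N m; "tool_pos": TCP position; "tcp_rot": TCP orientation; "wrist_force": force on the tool from outside, world axes, zero at the start; "torque": the same for the moment, N m; "width": opening from 0.0 (shut) to 1.0 (fully open); "grip_force": force on a finger pad.
Only numpy, scipy, OpenCV 4.12 (cv2) and the standard library are available. Lean on these libraries where they do the work, as an engineer would, in place of code of your own. Each camera call takes 0.05 s, during which the arm holds its last target. There are 200 camera calls.

## Working session

There is one attempt and no reset: what is moved stays moved. The work goes in short steps, Python scripts to look and compute and a tool call to move; the robot and the scene stay as the last step left them, time stands still between calls to the robot, and variables do not carry over. Pictures are saved under pics/ and viewed, at most 11 in all, crops included, and the job is handed in when it is done.

Besides the shell and the picture viewer there is one more tool, called after "Call:" as name(argument=value, ...) on one line, values as JSON. carry_out: Moves the arm, as the interface text tells. Its arguments: {"type":"object","properties":{"series":{"type":"string"},"jaw":{"type":"number"},"grip_force":{"type":"number"}},"required":["series"]}

```bash
mkdir -p pics; cat > h.py <<'E'
import numpy as np, cv2
from workcell import bot, eyes, spot_in
from scipy.spatial.transform import Rotation as R
def cam(name):
    s=bot.read_state(); c=eyes.get_calibration(name); p,d=eyes.read_camera(name)
    if name=="wrist":
        T=np.eye(4);T[:3,:3]=R.from_rotvec(s["tcp_rot"]).as_matrix();T[:3,3]=s["tool_pos"]
        T=T@np.array(c["T_tool_cam"])
    else:
        T=np.eye(4);r=np.array(c["rotation"]);T[:3,:3]=r if r.shape==(3,3) else R.from_rotvec(r).as_matrix();T[:3,3]=c["position"]
    return p,d,np.array(c["K"]),np.array(c["distortion"]),T
def ray(u,v,K,D,T):
    x=cv2.undistortPoints(np.array([[[u,v]]],float),K,D)[0,0]
    return T[:3,3],T[:3,:3]@np.array([x[0],x[1],1.])
def cloud(d,K,D,T):
    vv,uu=np.nonzero(d>0)
    x=cv2.undistortPoints(np.stack([uu,vv],1).astype(float)[:,None],K,D)[:,0]
    P=np.c_[x,np.ones(len(x))]*d[vv,uu][:,None]
    W=np.full(d.shape+(3,),np.nan);W[vv,uu]=P@T[:3,:3].T+T[:3,3];return W
E
python3 - <<'E'
from h import *
for n in("scene","top"):
    p,d,K,D,T=cam(n);cv2.imwrite(f"pics/{n}1.png",p);print(n,T[:3,3].round(3),T[:3,2].round(2),K[0,0])
    np.savez(f"{n}1.npz",p=p,W=cloud(d,K,D,T))
    for t in("hanger","hanger_grip","hanger_eye","rack","flap","collar","peg_tip"):
        print(t,[(np.round(x["rect"]).astype(int).tolist(),round(x["score"],2)) for x in spot_in(n,t)])
print(bot.read_state())
E
```

```text
scene [ 0.97  -0.376  0.787] [-0.48  0.48 -0.73] 436.6000886182146
hanger [([386, 197, 17, 54], 0.79), ([338, 183, 11, 54], 0.72)]
hanger_grip [([383, 199, 22, 55], 0.93), ([338, 182, 14, 56], 0.56), ([231, 266, 50, 31], 0.32)]
hanger_eye [([386, 198, 17, 57], 0.92), ([337, 181, 13, 52], 0.58), ([438, 175, 26, 51], 0.41)]
rack [([313, 257, 79, 104], 0.93)]
flap [([285, 253, 2, 12], 0.41), ([436, 175, 28, 50], 0.31)]
collar [([319, 225, 25, 23], 0.76)]
peg_tip [([314, 256, 82, 98], 0.77), ([407, 284, 78, 51], 0.25)]
top [0.344 0.049 1.123] [ 0.21 -0.02 -0.98] 550.2220906670905
hanger [([197, 267, 24, 33], 0.87), ([222, 327, 32, 14], 0.6)]
hanger_grip [([225, 326, 31, 19], 0.89), ([320, 259, 80, 54], 0.75), ([197, 265, 26, 38], 0.74), ([102, 268, 48, 36], 0.22)]
hanger_eye [([225, 324, 34, 15], 0.71), ([197, 265, 23, 36], 0.61)]
rack [([322, 258, 81, 57], 0.58)]
flap [([465, 272, 29, 32], 0.49), ([252, 194, 95, 22], 0.38)]
collar [([404, 190, 56, 63], 0.48)]
peg_tip [([321, 259, 81, 59], 0.66)]
{'time': 0.8, 'q': array([ 1.14112694e+00,  2.63878868e-01,  1.60396228e+00,  2.47304800e-06,
        1.27366745e+00, -3.69289142e-02]), 'joint_vel': array([-5.82676094e-04, -4.82633364e-05, -1.72853499e-03,  1.20928141e-03,
       -2.98580669e-03,  1.23964228e-04]), 'joint_torque': array([-8.32648766e-04, -5.14971292e+01, -3.67695451e+01, -4.04844388e-05,
        1.72491450e-04, -1.64971109e-06]), 'tool_pos': array([0.2583674 , 0.62362486, 0.21741438]), 'tcp_rot': array([6.12955854e-01, 3.08119812e+00, 1.29321657e-04]), 'wrist_force': array([-0.8347554 ,  0.22222208,  0.60295821]), 'torque': array([ 0.01519744, -0.01645416,  0.01212888]), 'grip_force': 0.0, 'width': 1.0002961666077654}
```

View pics/scene1.png

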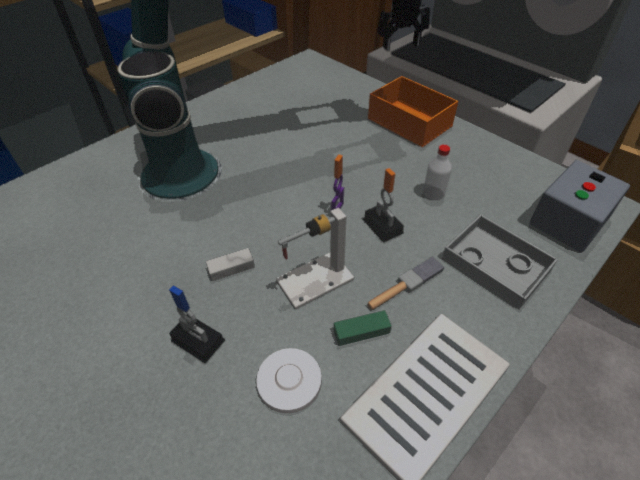

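View pics/top1.png

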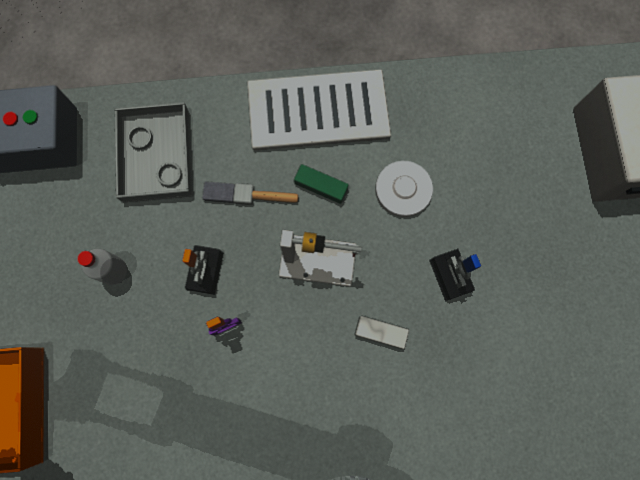

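The target is the steel hanger with the orange grip in the black stand, at scene (386,197) and top (197,265). Things it could be confused with:
- the purple-bodied hanger with an orange tab, scene (338,183), top (222,326)
- the blue-grip hanger, scene (185,310), top (460,270)
- the orange bin, which is only the same colour

Next is one close crop to check, plus measurements from both views.

```bash
python3 - <<'E'
from h import *
S=np.load("scene1.npz");p=S["p"]
cv2.imwrite("pics/crop1.png",cv2.resize(p[140:310,260:420],None,fx=3.5,fy=3.5,interpolation=cv2.INTER_CUBIC))
for n,boxes in(("scene",dict(orange=(375,160,400,200),post=(325,200,352,275),peg=(278,222,312,252),flap=(278,240,292,262),collar=(305,212,335,240),plate=(270,255,360,305),stand=(360,200,410,245))),
             ("top",dict(orange=(178,243,196,268),peg=(324,236,366,254),collar=(300,230,326,254),post=(278,228,298,250),plate=(270,245,360,290),stand=(180,240,225,300)))):
    Z=np.load(n+"1.npz");p=Z["p"].astype(int);W=Z["W"]
    hsv=cv2.cvtColor(Z["p"],cv2.COLOR_BGR2HSV)
    for k,(a,b,c,d) in boxes.items():
        w=W[b:d,a:c];h=hsv[b:d,a:c].astype(int);H,Sa,V=h[...,0],h[...,1],h[...,2];z=w[...,2]
        m={"orange":(H>4)&(H<18)&(Sa>150)&(z>.09),"post":(z>.17)&(z<.21)&(Sa<80),"peg":(z>.15)&(z<.2)&(Sa<80),"flap":((H<8)|(H>172))&(Sa>100),"collar":(H>12)&(H<32)&(Sa>110)&(z>.1),"plate":(V>140)&(Sa<60)&(z<.03)&(z>.004),"stand":(z>.022)&(z<.036)&(V<60)}[k]
        q=w[m];
        if len(q)==0: print(n,k,0);continue
        vv,uu=np.nonzero(m)
        c0=np.nanmedian(q,0); X=q[:,:2]-q[:,:2].mean(0); u,s,vt=np.linalg.svd(X,full_matrices=False)
        print(n,k,len(q),"med",c0.round(4),"min",np.nanpercentile(q,3,axis=0).round(3),"max",np.nanpercentile(q,97,axis=0).round(3),"dir",np.degrees(np.arctan2(vt[0,1],vt[0,0])).round(1),"px",uu.mean()+a,vv.mean()+b)
E
```

```text
scene orange 102 med [0.545  0.2417 0.1651] min [0.53  0.238 0.129] max [0.55  0.248 0.177] dir -9.5 px 389.79411764705884 178.18627450980392
scene post 187 med [0.5522 0.0647 0.1788] min [0.538 0.047 0.171] max [0.567 0.078 0.182] dir 17.9 px 337.2192513368984 215.42780748663102
scene peg 253 med [ 0.5309 -0.0266  0.1734] min [ 0.523 -0.058  0.158] max [0.542 0.007 0.185] dir -99.8 px 295.82608695652175 235.23715415019763
scene flap 7 med [ 0.5286 -0.0528  0.1411] min [ 0.524 -0.054  0.13 ] max [ 0.531 -0.052  0.152] dir 165.2 px 284.85714285714283 252.71428571428572
scene collar 156 med [0.5522 0.0266 0.1838] min [0.536 0.017 0.171] max [0.56  0.037 0.189] dir 16.8 px 322.63461538461536 222.91666666666666
scene plate 1507 med [ 0.547  -0.0037  0.0121] min [ 0.5   -0.059  0.01 ] max [0.588 0.071 0.015] dir -113.7 px 312.80424684804245 282.44459190444593
scene stand 482 med [0.5457 0.2354 0.0297] min [0.497 0.213 0.023] max [0.583 0.26  0.033] dir -4.9 px 383.16390041493776 221.2655601659751
top orange 162 med [0.5342 0.242  0.1738] min [0.525 0.237 0.134] max [0.547 0.25  0.179] dir 165.7 px 188.92592592592592 257.4382716049383
top peg 229 med [ 0.5283 -0.0304  0.1741] min [ 0.518 -0.058  0.17 ] max [0.539 0.002 0.178] dir 75.4 px 342.65065502183404 246.5938864628821
top collar 230 med [0.5386 0.0294 0.185 ] min [0.526 0.018 0.176] max [0.556 0.04  0.191] dir 168.2 px 308.8695652173913 241.9217391304348
top post 230 med [0.5492 0.0669 0.1797] min [0.537 0.051 0.172] max [0.565 0.079 0.183] dir 162.9 px 287.1217391304348 238.73043478260868
top plate 1280 med [ 0.5304 -0.0111  0.0125] min [ 0.498 -0.056  0.008] max [0.557 0.084 0.016] dir -96.8 px 324.63203125 262.54921875
top stand 771 med [0.5253 0.235  0.03  ] min [0.493 0.215 0.025] max [0.58  0.274 0.034] dir 160.1 px 204.51232166018158 271.0440985732815
```

View pics/crop1.png

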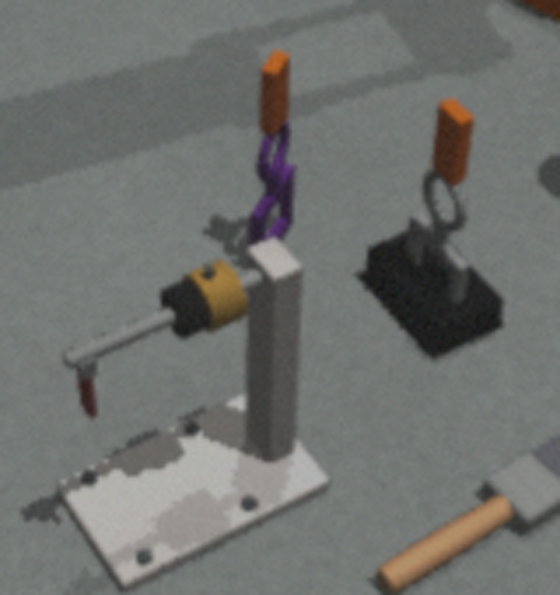

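The crop shows a steel buckle and eye with an orange tab in the black stand (crop 452,140), so this is the target. The purple decoy is at (275,90). The red flap hangs at (88,395), and the black bumper at (180,305) stands out of the collar.

Call:
carry_out(series="0 0 0.06 5; 0 0 0.06 5; 0.034 -0.048 0 0; 0.034 -0.048 0 0; 0.034 -0.048 0 0; 0.034 -0.048 0 0; 0.034 -0.048 0 0; 0.034 -0.048 0 0; 0.034 -0.048 0 0; 0.034 -0.048 0 0; 0 0 0 0; 0 0 0 0", jaw=0, grip_force=60)

```text
time: 2.3
tool_pos: [0.5302, 0.2396, 0.3374]
tcp_rot: [-0.344, -3.122, -0.001]
wrist_force: [0.3, -0.1, -0.6]
width: 0.499
grip_force: 0.0
```

```bash
python3 - <<'E'
from h import *
p,d,K,D,T=cam("wrist");cv2.imwrite("pics/w1.png",p);np.savez("w1.npz",p=p,W=cloud(d,K,D,T),T=T)
s=bot.read_state();M=R.from_rotvec(s["tcp_rot"]).as_matrix();print(s["tool_pos"],"y ang",np.degrees(np.arctan2(M[1,1],M[0,1])),"cam",T[:3,3],T[:3,2])
for t in("hanger","hanger_grip"):print(t,spot_in("wrist",t))
E
```

```text
[0.52990853 0.24027727 0.33744266] y ang 77.51555642502747 cam [0.46001365 0.25566755 0.49407656] [ 0.28241912 -0.06194685 -0.9572889 ]
hanger [{'rect': [333.5, 206.9, 17.3, 64.3], 'score': 0.6}, {'rect': [267.8, 104.3, 56.6, 42.6], 'score': 0.58}]
hanger_grip [{'rect': [269.6, 103.8, 66.8, 41.9], 'score': 0.97}, {'rect': [329.6, 206.4, 12.9, 65.2], 'score': 0.73}]
```

View pics/w1.png

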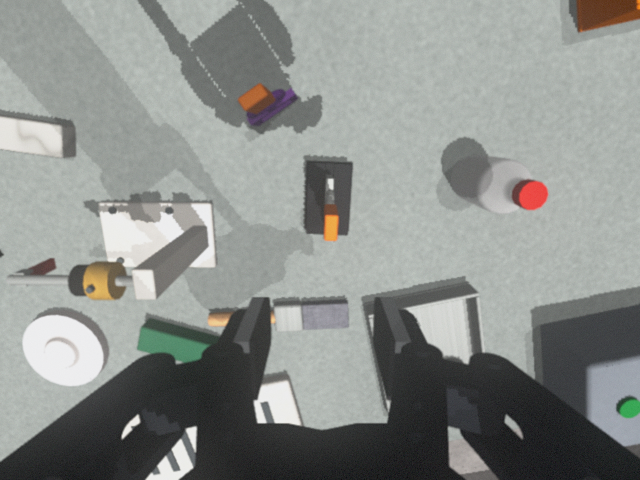

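The wrist view shows the orange tab at (331,222) over its black stand, almost aligned with the jaws. The purple decoy is at (265,103). The peg runs from (10,280) to the post at (140,280), with the red flap at (38,268).

```bash
python3 - <<'E'
from h import *
Z=np.load("w1.npz");W=Z["W"];hsv=cv2.cvtColor(Z["p"],cv2.COLOR_BGR2HSV).astype(int);H,S,V=np.moveaxis(hsv,2,0);z=W[...,2]
def box(a,b,c,d):
    m=np.zeros(z.shape,bool);m[b:d,a:c]=1;return m
def rep(k,m):
    q=W[m];r=cv2.minAreaRect((q[:,:2]*1000).astype(np.float32)) 
    X=q[:,:2]-q[:,:2].mean(0);vt=np.linalg.svd(X,full_matrices=False)[2]
    print(k,len(q),"mean",q.mean(0).round(4),"dir",np.degrees(np.arctan2(vt[0,1],vt[0,0])).round(1),"rect",np.round(r[0],1),np.round(r[1],1),round(r[2],1)); return q
o=box(315,195,350,250)&(H>3)&(H<22)&(S>120)
rep("tabtop",o&(z>.172)); rep("taball",o); print(np.percentile(z[o],[2,50,98]))
rep("posttop",box(125,240,170,310)&(z>.174)&(z<.2)&(V>90)&(S<60))
q=rep("peg",box(0,265,68,300)&(z>.168)&(z<.185)&(S<60))
print("peg tip min y",q[q[:,1]<np.percentile(q[:,1],3)].mean(0))
rep("plate",box(90,190,225,280)&(z>.006)&(z<.018)&(V>130))
rep("stand",box(295,150,360,245)&(z>.024)&(z<.036)&(V<90))
rep("bumper",box(60,255,85,305)&(V<80)&(z>.165)); rep("collar",box(80,255,130,305)&(H>10)&(H<32)&(S>110)&(z>.165))
rep("flap",box(0,245,70,285)&((H<8)|(H>172))&(S>110))
# triangulate tab by colour centroid in all three
A=np.zeros((3,3));b=np.zeros(3)
import os
E
```

```text
tabtop 357 mean [0.5388 0.2462 0.176 ] dir -14.3 rect [539.4 246.2] [11.5 23.3] 77.5Traceback (most recent call last):
  File "<stdin>", line 10, in <module>
  File "<stdin>", line 7, in rep
    u, s, vh = gufunc(a, signature=signature)
               ~~~~~~^^^^^^^^^^^^^^^^^^^^^^^^
    raise LinAlgError("SVD did not converge")
numpy.linalg.LinAlgError: SVD did not converge
```

```bash
cat > m.py <<'E'
from h import *
Z=np.load("w1.npz");W=Z["W"];hsv=cv2.cvtColor(Z["p"],cv2.COLOR_BGR2HSV).astype(int);H,S,V=np.moveaxis(hsv,2,0);z=W[...,2]
def box(a,b,c,d):
    m=np.zeros(z.shape,bool);m[b:d,a:c]=1;return m&np.isfinite(z)
def rep(k,m):
    q=W[m];r=cv2.minAreaRect((q[:,:2]*1000).astype(np.float32)) 
    X=q[:,:2]-q[:,:2].mean(0);vt=np.linalg.svd(X,full_matrices=False)[2]
    print(k,len(q),"mean",q.mean(0).round(4),"dir",np.degrees(np.arctan2(vt[0,1],vt[0,0])).round(1),"rect",np.round(r[0],1),np.round(r[1],1),round(r[2],1)); return q
E
python3 - <<'E'
from m import *
o=box(315,195,350,250)&(H>3)&(H<22)&(S>120)
rep("tabtop",o&(z>.172)); rep("taball",o)
rep("posttop",box(125,240,170,310)&(z>.174)&(z<.2)&(V>90)&(S<60))
q=rep("peg",box(0,265,68,300)&(z>.168)&(z<.185)&(S<60))
print("peg tip min y",q[q[:,1]<np.percentile(q[:,1],3)].mean(0))
rep("plate",box(90,190,225,280)&(z>.006)&(z<.018)&(V>130))
rep("stand",box(295,150,360,245)&(z>.024)&(z<.036)&(V<90))
rep("bumper",box(60,255,85,305)&(V<80)&(z>.165)); rep("collar",box(80,255,130,305)&(H>10)&(H<32)&(S>110)&(z>.165))
rep("flap",box(0,245,70,285)&((H<8)|(H>172))&(S>110))
E
```

```text
tabtop 357 mean [0.5388 0.2462 0.176 ] dir -14.3 rect [539.4 246.2] [11.5 23.3] 77.5
taball 431 mean [0.5382 0.2467 0.1686] dir -4.5 rect [556.5 246.3] [59.3 15.6] 0.3
posttop 806 mean [0.5525 0.0697 0.1793] dir -14.5 rect [552.3  64.5] [30.4 30.2] 78.0
peg 650 mean [ 0.5288 -0.032   0.1735] dir -103.4 rect [529.1 -31.8] [60.7 12.9] 78.9
peg tip min y [ 0.52290804 -0.05900691  0.17363065]
plate 5360 mean [0.5316 0.0097 0.0121] dir 81.8 rect [540.6  12.6] [151.3  90.7] 76.8
stand 2292 mean [0.5333 0.2465 0.0302] dir -20.2 rect [539.1 246.2] [53.9 88.6] 75.0
bumper 244 mean [0.5334 0.012  0.1809] dir -13.0 rect [537.8  11.6] [12.  24.6] 78.1
collar 674 mean [0.541  0.0316 0.1854] dir 7.0 rect [542.6  29.7] [24.6 29.1] 77.5m.py:7: RuntimeWarning: Mean of empty slice.
  X=q[:,:2]-q[:,:2].mean(0);vt=np.linalg.svd(X,full_matrices=False)[2]
  ret = um.true_divide(
m.py:8: RuntimeWarning: Mean of empty slice.
  print(k,len(q),"mean",q.mean(0).round(4),"dir",np.degrees(np.arctan2(vt[0,1],vt[0,0])).round(1),"rect",np.round(r[0],1),np.round(r[1],1),round(r[2],1)); return q
Traceback (most recent call last):
  File "m.py", line 8, in rep
    print(k,len(q),"mean",q.mean(0).round(4),"dir",np.degrees(np.arctan2(vt[0,1],vt[0,0])).round(1),"rect",np.round(r[0],1),np.round(r[1],1),round(r[2],1)); return q
                                                                         ~~^^^^^
IndexError: index 0 is out of bounds for axis 0 with size 0
```

Call:
carry_out(series="0.009 0.006 -0.02 -0.5; 0 0 -0.04 0; 0 0 -0.04 0; 0 0 -0.03 0; 0 0 -0.02 0; 0 0 -0.02 0; 0 0 -0.018 0; 0 0 0 0; 0 0 0 0")

```text
time: 3.58
tool_pos: [0.5401, 0.2458, 0.1502]
tcp_rot: [0.356, 3.12, 0.001]
wrist_force: [0.6, -1.1, 0.3]
width: 0.498
grip_force: 0.0
```

```bash
python3 - <<'E'
from h import *
p,d,K,D,T=cam("wrist");cv2.imwrite("pics/w2.png",p[150:]);print(bot.read_state()["tool_pos"],bot.read_state()["wrist_force"])
E
```

```text
[0.54029096 0.24591794 0.15059228] [-0.61475081  0.01981713  0.08672134]
```

View pics/w2.png

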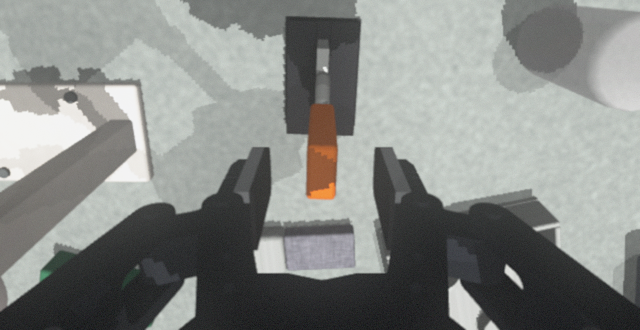

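The tab (322,170 in the crop) stands centred between the pads at (265,…) and (380,…). Closing and lifting.

Call:
carry_out(series="0 0 0 0; 0 0 0 0; 0 0 0 0; 0 0 0 0; 0 0 0 0; 0 0 0 0; 0 0 0 0; 0 0 0 0", jaw=-1, grip_force=70)

```text
time: 4.62
tool_pos: [0.5403, 0.2459, 0.1506]
tcp_rot: [0.356, 3.119, 0.001]
wrist_force: [0.4, -0.1, 5.6]
width: 0.114
grip_force: 71.6
```

Call:
carry_out(series="0 0 0.01 0; 0 0 0.02 0; 0 0 0.03 0; 0 0 0.03 0; 0 0 0.04 0; 0 0 0.04 0; 0 0 0.035 0; 0 0 0 0; 0 0 0 0; 0 0 0 0")

```text
time: 5.88
tool_pos: [0.5383, 0.2451, 0.3518]
tcp_rot: [-0.355, -3.118, 0.003]
wrist_force: [0.7, 0.3, -1.9]
width: 0.116
grip_force: 70.6
```

```bash
cat > look.py <<'E'
from h import *
import sys
s=bot.read_state();M=R.from_rotvec(s["tcp_rot"]).as_matrix();print(s["time"],s["tool_pos"].round(4),"yang",np.degrees(np.arctan2(M[1,1],M[0,1])).round(2),"F",s["wrist_force"].round(2),s["width"],s["grip_force"])
E
python3 look.py
```

```text
5.875 [0.5383 0.2451 0.3518] yang 76.99 F [ 0.73  0.3  -1.91] 0.11611662671420925 70.63008785247803
```

Call:
carry_out(series="-0.003 -0.042 0 0; -0.003 -0.042 0 0; -0.003 -0.042 0 0; -0.003 -0.042 0 0; -0.003 -0.042 0 0; -0.003 -0.042 0 0; -0.003 -0.042 0 0; -0.001 -0.041 0 0; 0 0 0 0; 0 0 -0.035 0; 0 0 -0.035 0; 0 0 -0.035 0; 0 0 -0.03 0; 0 0 0 0; 0 0 0 0; 0 0 0 0; 0 0 0 0")

```text
time: 8.0
tool_pos: [0.5183, -0.0895, 0.2209]
tcp_rot: [0.355, 3.119, -0.0]
wrist_force: [0.3, -1.1, -2.6]
width: 0.115
grip_force: 70.6
```

```bash
python3 look.py; python3 - <<'E'
from h import *
c=[]
for n,(a,b,x,y) in(("scene",(220,170,380,290)),("wrist",(0,0,640,480))):
    p,d,K,D,T=cam(n);np.savez(n+"3.npz",p=p,W=cloud(d,K,D,T))
    q=p[b:y,a:x];c.append(cv2.resize(q,(800 if n=="scene" else 400,600 if n=="scene" else 300),interpolation=cv2.INTER_CUBIC))
cv2.imwrite("pics/s3.png",c[0])
cv2.imwrite("pics/w3.png",p)
E
```

```text
8.0 [ 0.5183 -0.0895  0.2209] yang 77.0 F [ 0.33 -1.12 -2.57] 0.11475579509654683 70.62119364738464
```

View pics/s3.png

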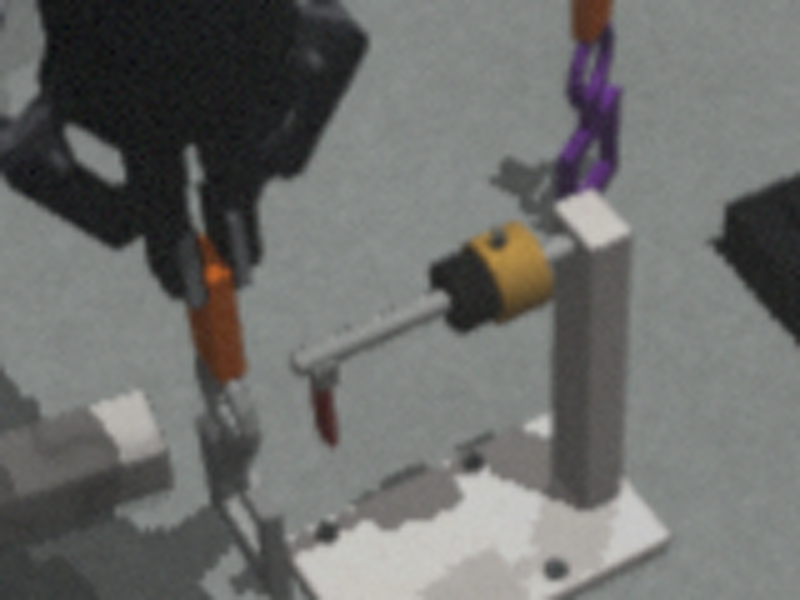

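View pics/w3.png

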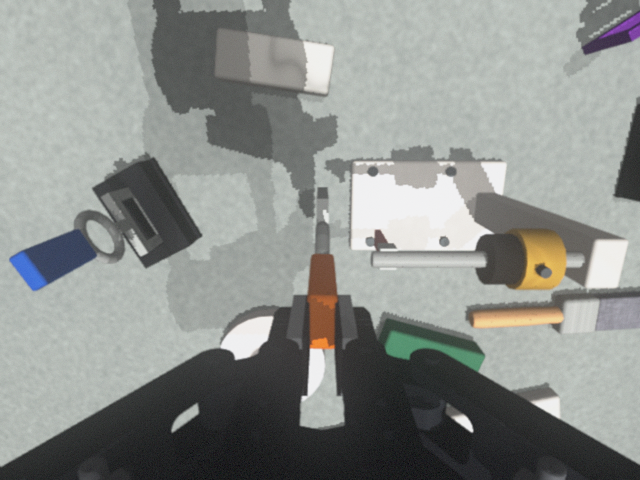

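The scene crop shows the hanger hanging straight, with its eye at (230,430) in front of the peg tip (300,362) and the flap down. The wrist view shows the peg tip at (372,260), parallel to the closing line, and the eye at (322,238). Next I measure the lateral and height offsets.

```bash
sed -i 's/w1.npz/wrist3.npz/' m.py; python3 - <<'E'
from m import *
u=np.array([.2284,.9736]);n=np.array([.9736,-.2284])
def sl(k,m):
    q=W[m];s=q[:,:2]@u;l=q[:,:2]@n
    f=lambda v:np.percentile(v,[1,10,50,90,99]).round(4)
    print(k,len(q),"s",f(s),"l",f(l),"z",f(q[:,2]));return q
q=sl("peg",box(365,240,478,280)&(z>.155)&(z<.19)&(S<70)&(V>90))
vt=np.linalg.svd(q[:,:2]-q[:,:2].mean(0),full_matrices=False)[2];print("peg ang",np.degrees(np.arctan2(vt[0,1],vt[0,0])))
sl("post",box(580,230,630,290)&(z>.174)&(z<.19)&(V>120))
sl("bump",box(470,225,510,290)&(V<80)&(z>.15)); sl("brass",box(500,225,570,295)&(H>10)&(H<32)&(S>110)&(z>.15))
sl("tab",box(300,245,345,352)&(H>3)&(H<22)&(S>120)); 
sl("eye/stem",box(305,180,340,256)&(z>.08)&(S<70)&(V>60))
r=sl("flapish",box(370,225,400,252)&((H<9)|(H>170))&(S>60))
s=bot.read_state()["tool_pos"];print("tcp s,l",s[:2]@u,s[:2]@n,s[2])
E
```

```text
peg 2018 s [0.0605 0.0657 0.0874 0.1151 0.1213] l [0.5169 0.5185 0.5216 0.5265 0.5295] z [0.1588 0.1703 0.1741 0.1755 0.1762]
peg ang -104.02519355797334
post 1756 s [0.1817 0.1843 0.1919 0.2002 0.2025] l [0.5081 0.5104 0.522  0.5341 0.5372] z [0.1751 0.179  0.1802 0.1811 0.1818]
bump 1327 s [0.1257 0.1261 0.1281 0.1344 0.1375] l [0.5085 0.51   0.5188 0.5319 0.5352] z [0.1611 0.1697 0.1806 0.1848 0.1858]
brass 2059 s [0.1425 0.1438 0.1528 0.1617 0.1638] l [0.506  0.5077 0.5173 0.5322 0.5368] z [0.1746 0.1792 0.1857 0.1882 0.1891]
tab 1916 s [0.0267 0.0278 0.0317 0.0357 0.0368] l [0.5119 0.5122 0.518  0.5316 0.5347] z [0.2079 0.2294 0.2459 0.2469 0.2477]
eye/stem 863 s [0.0278 0.0285 0.0318 0.0349 0.0356] l [0.4944 0.4946 0.5047 0.5117 0.514 ] z [0.086  0.1198 0.1717 0.1874 0.1897]Traceback (most recent call last):
  File "<stdin>", line 13, in <module>
  File "<stdin>", line 6, in sl
  File "<stdin>", line 5, in <lambda>
    return _quantile_unchecked(
        a, q, axis, out, overwrite_input, method, keepdims, weights)
    return _ureduce(a,
                    func=_quantile_ureduce_func,
    ...<5 lines>...
                    overwrite_input=overwrite_input,
                    method=method)
    r = func(a, **kwargs)
    result = _quantile(arr,
                       quantiles=q,
    ...<2 lines>...
                       out=out,
                       weights=wgt)
    slices_having_nans = np.isnan(arr[-1, ...])
                                  ~~~^^^^^^^^^
IndexError: index -1 is out of bounds for axis 0 with size 0
```

Call:
carry_out(series="-0.0013 0.0003 -0.0045 0; 0 0 0 0; 0.0018 0.0078 0 0; 0.0018 0.0078 0 0; 0.0018 0.0078 0 0; 0.0018 0.0078 0 0; 0.0014 0.0058 0 0; 0.0014 0.0058 0 0; 0 0 0 0; 0 0 0 0")

```text
time: 9.35
tool_pos: [0.526, -0.0464, 0.2148]
tcp_rot: [-0.356, -3.121, 0.0]
wrist_force: [-1.2, -0.7, -2.6]
width: 0.113
grip_force: 70.6
```

```bash
cat >> look.py <<'E'
u=np.array([.2284,.9736]);n=np.array([.9736,-.2284])
v=s["wrist_force"];print("tcp s,l",(s["tool_pos"][:2]@u).round(4),(s["tool_pos"][:2]@n).round(4),"Fs",(v[:2]@u).round(2),"Fl",(v[:2]@n).round(2),"Fz",v[2].round(2))
E
python3 look.py; python3 - <<'E'
from h import *
p,d,K,D,T=cam("scene");cv2.imwrite("pics/s4.png",cv2.resize(p[170:290,220:380],(800,600),interpolation=cv2.INTER_CUBIC))
E
```

```text
9.35 [ 0.526  -0.0464  0.2148] yang 77.0 F [-1.22 -0.66 -2.63] 0.11310352297331859 70.58204054832458
tcp s,l 0.075 0.5227 Fs -0.93 Fl -1.04 Fz -2.63
```

View pics/s4.png

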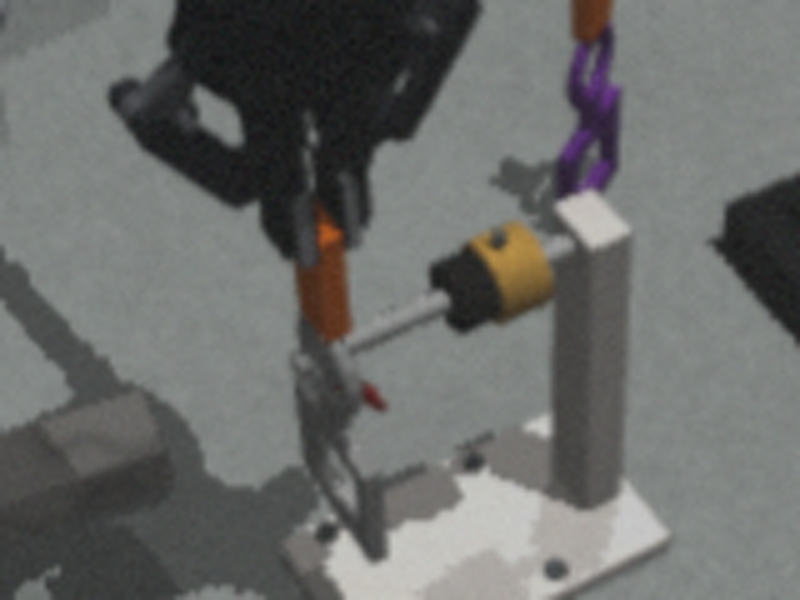

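The eye is on the peg and the flap is folding inward (red at (375,397) in the crop). Continuing inward.

Call:
carry_out(series="0.0014 0.0058 0 0; 0.0014 0.0058 0 0; 0.0014 0.0058 0 0; 0.0014 0.0058 0 0; 0.0014 0.0058 0 0; 0.0007 0.0029 0 0; 0.0005 0.0019 0 0; 0.0005 0.0019 0 0; 0 0 0 0; 0 0 0 0")

```text
time: 10.65
tool_pos: [0.5348, -0.0107, 0.2149]
tcp_rot: [0.356, 3.121, -0.0]
wrist_force: [0.3, 0.3, -1.8]
width: 0.117
grip_force: 70.6
```

```bash
python3 look.py
```

```text
10.65 [ 0.5348 -0.0107  0.2149] yang 76.99 F [ 0.28  0.26 -1.78] 0.11734113900293239 70.63900351524353
tcp s,l 0.1117 0.5231 Fs 0.32 Fl 0.22 Fz -1.78
```

Call:
carry_out(series="0.0002 0.001 0 0; 0.0002 0.001 0 0; 0.0002 0.001 0 0; 0.0002 0.001 0 0; 0.0002 0.001 0 0; 0 0 0 0; 0 0 0 0; 0 0 0 0")

```text
time: 11.65
tool_pos: [0.5358, -0.0056, 0.2149]
tcp_rot: [0.356, 3.121, -0.0]
wrist_force: [-0.5, -1.1, -2.6]
width: 0.11
grip_force: 70.6
```

```bash
python3 look.py; python3 - <<'E'
from h import *
p,d,K,D,T=cam("scene");cv2.imwrite("pics/s5.png",cv2.resize(p[190:280,260:380],(800,600),interpolation=cv2.INTER_CUBIC))
u=np.array([.2284,.9736])
print([round(float((bot.read_state()["wrist_force"][:2]@u)),2) for i in range(3)])
E
```

```text
11.65 [ 0.5358 -0.0056  0.2149] yang 76.99 F [-0.48 -1.1  -2.57] 0.11038396475990386 70.63584923744202
tcp s,l 0.1169 0.5229 Fs -1.18 Fl -0.22 Fz -2.57
[-0.55, -0.55, -0.55]
```

View pics/s5.png

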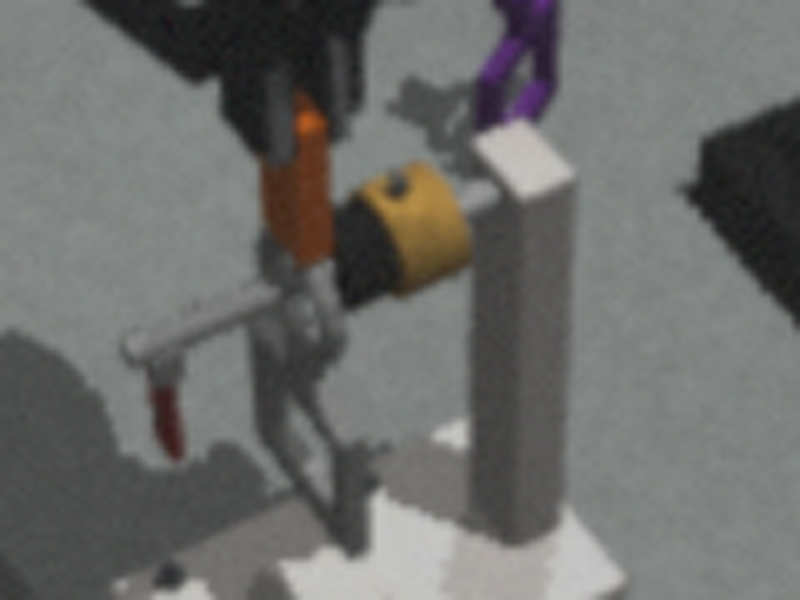

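The flap hangs shut at (168,420), and the eye is just in front of the black bumper (365,250). Now feeling for contact.

Call:
carry_out(series="0.0001 0.0005 0 0; 0.0001 0.0005 0 0; 0.0001 0.0005 0 0; 0 0 0 0")

```text
time: 12.2
tool_pos: [0.5361, -0.0041, 0.2149]
tcp_rot: [-0.356, -3.121, 0.0]
wrist_force: [0.2, -0.1, -2.0]
width: 0.114
grip_force: 70.6
```

Call:
carry_out(series="0.0001 0.0005 0 0; 0.0001 0.0005 0 0; 0 0 0 0")

```text
time: 12.58
tool_pos: [0.5363, -0.0031, 0.2149]
tcp_rot: [0.356, 3.121, -0.0]
wrist_force: [0.3, 0.0, -1.3]
width: 0.117
grip_force: 70.6
```

Call:
carry_out(series="0.0001 0.0005 0 0; 0 0 0 0; 0 0 0 0")

```text
time: 12.95
tool_pos: [0.5364, -0.0026, 0.2149]
tcp_rot: [-0.356, -3.121, 0.0]
wrist_force: [1.0, 0.3, -2.9]
width: 0.115
grip_force: 70.6
```

Call:
carry_out(series="0.0001 0.0005 0 0; 0 0 0 0; 0 0 0 0")

```text
time: 13.32
tool_pos: [0.5365, -0.0021, 0.2149]
tcp_rot: [-0.356, -3.121, 0.0]
wrist_force: [-0.2, 0.1, -1.4]
width: 0.114
grip_force: 70.6
```

Call:
carry_out(series="0.0001 0.0005 0 0; 0 0 0 0; 0 0 0 0")

```text
time: 13.7
tool_pos: [0.5366, -0.0016, 0.2149]
tcp_rot: [0.356, 3.121, -0.0]
wrist_force: [0.1, 0.5, -2.5]
width: 0.113
grip_force: 70.6
```

Call:
carry_out(series="0.0001 0.0005 0 0; 0 0 0 0; 0 0 0 0")

```text
time: 14.08
tool_pos: [0.5367, -0.0011, 0.2149]
tcp_rot: [0.356, 3.121, -0.0]
wrist_force: [0.5, -0.5, -2.7]
width: 0.115
grip_force: 70.6
```

Call:
carry_out(series="0.0001 0.0005 0 0; 0 0 0 0; 0 0 0 0")

```text
time: 14.45
tool_pos: [0.5368, -0.0006, 0.2149]
tcp_rot: [-0.356, -3.121, 0.0]
wrist_force: [-0.6, 0.1, -1.8]
width: 0.112
grip_force: 70.6
```

Call:
carry_out(series="0.0001 0.0005 0 0; 0 0 0 0; 0 0 0 0")

```text
time: 14.82
tool_pos: [0.5368, -0.0004, 0.2149]
tcp_rot: [-0.356, -3.121, 0.001]
wrist_force: [-0.5, -2.1, -1.6]
width: 0.115
grip_force: 70.7
```

Call:
carry_out(series="0.0001 0.0003 0 0; 0 0 0 0; 0 0 0 0")

```text
time: 15.2
tool_pos: [0.5369, -0.0001, 0.2149]
tcp_rot: [-0.356, -3.121, 0.001]
wrist_force: [-1.0, -3.9, -0.7]
width: 0.118
grip_force: 70.7
```

Call:
carry_out(series="0.0001 0.0004 0 0; 0 0 0 0; 0 0 0 0")

```text
time: 15.58
tool_pos: [0.537, 0.0002, 0.2149]
tcp_rot: [-0.356, -3.121, 0.001]
wrist_force: [-1.3, -4.3, -0.5]
width: 0.115
grip_force: 70.8
```

```bash
python3 look.py
```

```text
15.575 [5.370e-01 2.000e-04 2.149e-01] yang 77.0 F [-1.35 -4.33 -0.54] 0.11533425096622665 70.75116991996765
tcp s,l 0.1229 0.5228 Fs -4.52 Fl -0.32 Fz -0.54
```

Call:
carry_out(series="0.0001 0.0004 0 0; 0 0 0 0; 0 0 0 0")

```text
time: 15.95
tool_pos: [0.537, 0.0004, 0.2149]
tcp_rot: [-0.356, -3.121, 0.002]
wrist_force: [-1.5, -6.4, -2.0]
width: 0.114
grip_force: 70.7
```

Call:
carry_out(series="0 0 0 0; 0 0 0 0; 0 0 0 0")

```text
time: 16.32
tool_pos: [0.5371, 0.0004, 0.2149]
tcp_rot: [-0.356, -3.121, 0.002]
wrist_force: [-1.4, -5.7, -0.6]
width: 0.114
grip_force: 70.7
```

Call:
carry_out(series="0 0.0002 0 0; 0 0 0 0; 0 0 0 0; 0 0 0 0")

```text
time: 16.82
tool_pos: [0.5371, 0.0005, 0.2149]
tcp_rot: [-0.356, -3.121, 0.002]
wrist_force: [-1.8, -6.4, -1.2]
width: 0.116
grip_force: 70.7
```

Call:
carry_out(series="0 0 0 0; 0 0 0 0; 0 0 0 0; 0 0 0 0; 0 0 0 0")

```text
time: 17.45
tool_pos: [0.5371, 0.0004, 0.2149]
tcp_rot: [-0.356, -3.121, 0.002]
wrist_force: [-2.1, -6.3, 0.0]
width: 0.113
grip_force: 70.7
```

Call:
carry_out(series="-0.0005 -0.002 0 0; -0.0014 -0.0058 0 0; -0.0014 -0.0058 0 0; -0.0014 -0.0058 0 0; -0.0014 -0.0058 0 0; -0.0014 -0.0058 0 0; -0.0014 -0.0058 0 0; -0.0007 -0.0029 0 0; 0 0 0 0; 0 0 0 0")

```text
time: 18.7
tool_pos: [0.5276, -0.0384, 0.2149]
tcp_rot: [0.356, 3.121, 0.0]
wrist_force: [-0.1, -0.3, -2.1]
width: 0.113
grip_force: 70.6
```

```bash
python3 look.py
```

```text
18.7 [ 0.5276 -0.0384  0.2149] yang 77.0 F [-0.05 -0.27 -2.1 ] 0.11310099546408427 70.63772320747375
tcp s,l 0.0831 0.5225 Fs -0.28 Fl 0.01 Fz -2.1
```

Call:
carry_out(series="-0.0002 -0.001 0 0; -0.0002 -0.001 0 0; -0.0001 -0.0005 0 0; -0.0001 -0.0005 0 0; 0 0 0 0; 0 0 0 0")

```text
time: 19.45
tool_pos: [0.527, -0.0415, 0.2149]
tcp_rot: [0.356, 3.121, 0.0]
wrist_force: [-0.6, -0.2, -1.7]
width: 0.114
grip_force: 70.6
```

Call:
carry_out(series="-0.0001 -0.0005 0 0; -0.0001 -0.0005 0 0; 0 0 0 0; 0 0 0 0")

```text
time: 19.95
tool_pos: [0.5268, -0.0425, 0.2149]
tcp_rot: [-0.356, -3.121, 0.0]
wrist_force: [0.3, -0.0, -2.0]
width: 0.113
grip_force: 70.6
```

Call:
carry_out(series="-0.0001 -0.0005 0 0; 0 0 0 0; 0 0 0 0")

```text
time: 20.32
tool_pos: [0.5267, -0.043, 0.2149]
tcp_rot: [-0.356, -3.121, -0.0]
wrist_force: [-0.2, -0.6, -2.1]
width: 0.118
grip_force: 70.6
```

Call:
carry_out(series="-0.0001 -0.0005 0 0; 0 0 0 0; 0 0 0 0")

```text
time: 20.7
tool_pos: [0.5266, -0.0435, 0.2149]
tcp_rot: [-0.356, -3.121, 0.0]
wrist_force: [0.3, -0.6, -1.4]
width: 0.114
grip_force: 70.6
```

Call:
carry_out(series="-0.0001 -0.0005 0 0; 0 0 0 0; 0 0 0 0")

```text
time: 21.08
tool_pos: [0.5265, -0.044, 0.2149]
tcp_rot: [0.356, 3.121, -0.0]
wrist_force: [0.4, 0.4, -1.6]
width: 0.114
grip_force: 70.6
```

Call:
carry_out(series="-0.0001 -0.0005 0 0; 0 0 0 0; 0 0 0 0")

```text
time: 21.45
tool_pos: [0.5264, -0.0445, 0.2149]
tcp_rot: [0.356, 3.121, -0.0]
wrist_force: [0.2, 0.4, -2.4]
width: 0.118
grip_force: 70.6
```

Call:
carry_out(series="-0.0001 -0.0005 0 0; 0 0 0 0; 0 0 0 0")

```text
time: 21.82
tool_pos: [0.5263, -0.045, 0.2149]
tcp_rot: [-0.356, -3.121, 0.0]
wrist_force: [-0.4, -0.2, -2.3]
width: 0.116
grip_force: 70.6
```

Call:
carry_out(series="-0.0001 -0.0005 0 0; 0 0 0 0; 0 0 0 0")

```text
time: 22.2
tool_pos: [0.5262, -0.0455, 0.2149]
tcp_rot: [-0.356, -3.121, -0.0]
wrist_force: [-0.1, -0.7, -1.4]
width: 0.113
grip_force: 70.6
```

Call:
carry_out(series="-0.0001 -0.0005 0 0; 0 0 0 0; 0 0 0 0")

```text
time: 22.58
tool_pos: [0.5261, -0.0459, 0.2149]
tcp_rot: [0.356, 3.121, 0.0]
wrist_force: [0.2, 1.6, -1.5]
width: 0.115
grip_force: 70.6
```

Contact with the flap. Loading up to about 7 N.

Call:
carry_out(series="-0.0001 -0.0004 0 0; 0 0 0 0; 0 0 0 0")

```text
time: 22.95
tool_pos: [0.526, -0.0462, 0.2149]
tcp_rot: [0.356, 3.121, 0.001]
wrist_force: [0.9, 1.5, -2.2]
width: 0.113
grip_force: 70.6
```

Call:
carry_out(series="-0.0001 -0.0003 0 0; 0 0 0 0; 0 0 0 0")

```text
time: 23.32
tool_pos: [0.5259, -0.0466, 0.2149]
tcp_rot: [0.356, 3.121, 0.0]
wrist_force: [0.7, 2.7, -2.9]
width: 0.117
grip_force: 70.6
```

Call:
carry_out(series="-0.0001 -0.0004 0 0; 0 0 0 0; 0 0 0 0")

```text
time: 23.7
tool_pos: [0.5258, -0.047, 0.2149]
tcp_rot: [0.356, 3.121, 0.0]
wrist_force: [0.7, 3.0, -1.6]
width: 0.116
grip_force: 70.6
```

Call:
carry_out(series="-0.0001 -0.0004 0 0; 0 0 0 0; 0 0 0 0")

```text
time: 24.08
tool_pos: [0.5257, -0.0474, 0.2149]
tcp_rot: [0.356, 3.121, 0.0]
wrist_force: [1.5, 4.5, -1.7]
width: 0.113
grip_force: 70.7
```

Call:
carry_out(series="-0.0001 -0.0004 0 0; 0 0 0 0; 0 0 0 0")

```text
time: 24.45
tool_pos: [0.5257, -0.0477, 0.2149]
tcp_rot: [0.356, 3.121, 0.001]
wrist_force: [1.1, 4.2, -1.4]
width: 0.112
grip_force: 70.7
```

Call:
carry_out(series="-0.0001 -0.0003 0 0; 0 0 0 0; 0 0 0 0")

```text
time: 24.82
tool_pos: [0.5255, -0.048, 0.2149]
tcp_rot: [0.356, 3.121, 0.001]
wrist_force: [0.8, 5.0, -1.5]
width: 0.117
grip_force: 70.8
```

Call:
carry_out(series="-0.0001 -0.0004 0 0; 0 0 0 0; 0 0 0 0")

```text
time: 25.2
tool_pos: [0.5255, -0.0483, 0.2149]
tcp_rot: [0.356, 3.121, 0.001]
wrist_force: [1.2, 5.8, -1.4]
width: 0.115
grip_force: 70.8
```

Call:
carry_out(series="-0.0001 -0.0004 0 0; 0 0 0 0; 0 0 0 0")

```text
time: 25.58
tool_pos: [0.5254, -0.0485, 0.2149]
tcp_rot: [0.356, 3.121, 0.002]
wrist_force: [0.6, 6.5, -1.1]
width: 0.118
grip_force: 70.9
```

Call:
carry_out(series="0 0 0 0; 0 0 0 0; 0 0 0 0; 0 0 0 0; 0 0 0 0")

```text
time: 26.2
tool_pos: [0.5254, -0.0485, 0.215]
tcp_rot: [0.356, 3.121, 0.002]
wrist_force: [1.6, 5.4, -1.1]
width: 0.114
grip_force: 70.9
```

Call:
carry_out(series="-0.0001 -0.0003 0 0; 0 0 0 0; 0 0 0 0; 0 0 0 0; 0 0 0 0")

```text
time: 26.82
tool_pos: [0.5253, -0.0487, 0.215]
tcp_rot: [0.356, 3.121, 0.002]
wrist_force: [1.9, 6.2, -1.1]
width: 0.114
grip_force: 70.9
```

Call:
carry_out(series="0 0 0 0; 0 0 0 0; 0 0 0 0; 0 0 0 0; 0 0 0 0; 0 0 0 0")

```text
time: 27.58
tool_pos: [0.5253, -0.0487, 0.2149]
tcp_rot: [0.356, 3.121, 0.002]
wrist_force: [1.3, 6.1, -1.5]
width: 0.114
grip_force: 70.9
```

```bash
python3 look.py
```

```text
27.575 [ 0.5253 -0.0487  0.2149] yang 76.99 F [ 1.33  6.06 -1.55] 0.11352227784650057 70.91333612333983
tcp s,l 0.0726 0.5226 Fs 6.2 Fl -0.09 Fz -1.55
```

Call:
carry_out(series="0.0005 0.002 0 0; 0.0014 0.0058 0 0; 0.0014 0.0058 0 0; 0.0014 0.0058 0 0; 0.0011 0.0045 0 0; 0 0 0 0; 0 0 -0.002 0; 0 0 -0.001 0; 0 0 0 0; 0 0 0 0; 0 0 0 0")

```text
time: 28.95
tool_pos: [0.5309, -0.0255, 0.2119]
tcp_rot: [-0.356, -3.121, 0.0]
wrist_force: [0.2, 0.1, -1.9]
width: 0.116
grip_force: 70.7
```

Call:
carry_out(series="0 0 -0.0005 0; 0 0 0 0; 0 0 0 0")

```text
time: 29.32
tool_pos: [0.5311, -0.0255, 0.2116]
tcp_rot: [0.356, 3.121, -0.0]
wrist_force: [-0.4, 0.0, 1.2]
width: 0.112
grip_force: 71.0
```

Call:
carry_out(series="0 0 -0.0005 0; 0 0 0 0; 0 0 0 0")

```text
time: 29.7
tool_pos: [0.5312, -0.0255, 0.2115]
tcp_rot: [0.356, 3.121, -0.0]
wrist_force: [-1.3, -0.5, 4.0]
width: 0.113
grip_force: 71.5
```

Call:
carry_out(series="0 0 -0.0005 0; 0 0 0 0; 0 0 0 0")

```text
time: 30.08
tool_pos: [0.5314, -0.0255, 0.2114]
tcp_rot: [0.356, 3.12, -0.0]
wrist_force: [-2.4, -1.2, 5.7]
width: 0.113
grip_force: 71.7
```

Call:
carry_out(series="0 0 0.0008 0; 0 0 0 0; 0 0 0 0")

```text
time: 30.45
tool_pos: [0.5312, -0.0254, 0.2114]
tcp_rot: [0.356, 3.121, -0.0]
wrist_force: [-2.2, -0.4, 4.9]
width: 0.113
grip_force: 71.4
```

Call:
carry_out(series="0 0 0 0; 0 0 0 0; 0 0 0 0; 0 0 0 0; 0 0 0 0; 0 0 0 0; 0 0 0 0; 0 0 0 0", jaw=-0.3)

```text
time: 31.45
tool_pos: [0.531, -0.0254, 0.2112]
tcp_rot: [0.356, 3.121, -0.0]
wrist_force: [-0.4, 0.3, 0.3]
width: 0.35
grip_force: 0.0
```

```bash
python3 look.py; python3 - <<'E'
from h import *
p,d,K,D,T=cam("wrist");cv2.imwrite("pics/w6.png",p)
E
```

```text
31.45 [ 0.531  -0.0254  0.2112] yang 76.99 F [-0.38  0.29  0.28] 0.3499979508561112 0.0
tcp s,l 0.0966 0.5228 Fs 0.19 Fl -0.44 Fz 0.28
```

View pics/w6.png

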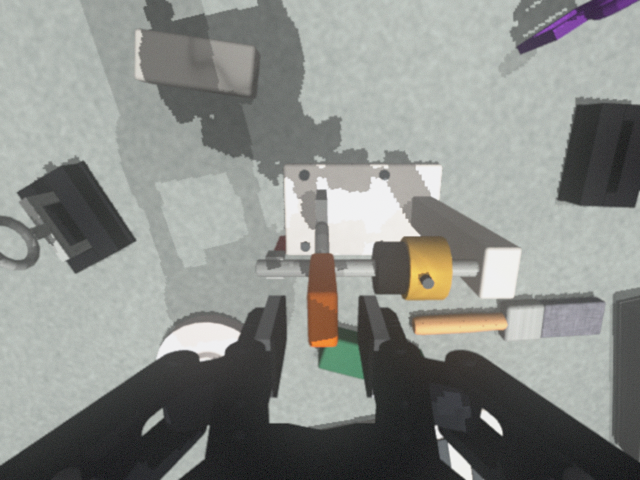

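The tab at (322,310) is free between the open pads, the hanger hangs on the peg, and the flap shows at (281,245). Lifting straight away and letting it settle.

Call:
carry_out(series="0 0 0.01 0; 0 0 0.02 0; 0 0 0.03 0; 0 0 0.04 0; 0 0 0.04 0; 0 0 0 0; 0 0 0 0; 0 0 0 0; 0 0 0 0; 0 0 0 0; 0 0 0 0; 0 0 0 0; 0 0 0 0; 0 0 0 0; 0 0 0 0; 0 0 0 0; 0 0 0 0")

```text
time: 33.62
tool_pos: [0.531, -0.0254, 0.3512]
tcp_rot: [0.356, 3.121, -0.0]
wrist_force: [0.4, -1.0, -0.1]
width: 0.351
grip_force: 0.0
```

```bash
python3 look.py; python3 - <<'E'
from h import *
p,d,K,D,T=cam("scene");cv2.imwrite("pics/s7.png",cv2.resize(p[160:295,250:430],(800,600),interpolation=cv2.INTER_CUBIC))
W=cloud(d,K,D,T);hsv=cv2.cvtColor(p,cv2.COLOR_BGR2HSV).astype(int)
m=(hsv[...,0]>3)&(hsv[...,0]<16)&(hsv[...,1]>150)&(W[...,2]>.17)&(W[...,1]<.06)&(W[...,1]>-.08)&(W[...,0]>.45)&(W[...,0]<.6)
print(np.percentile(W[m],[2,50,98],axis=0).round(3))
E
```

```text
33.625 [ 0.531  -0.0254  0.3512] yang 76.99 F [ 0.39 -0.97 -0.14] 0.3508582801623349 0.0
tcp s,l 0.0965 0.5227 Fs -0.85 Fl 0.6 Fz -0.14
[[ 0.518 -0.032  0.191]
 [ 0.537 -0.028  0.231]
 [ 0.54  -0.021  0.238]]
```

View pics/s7.png

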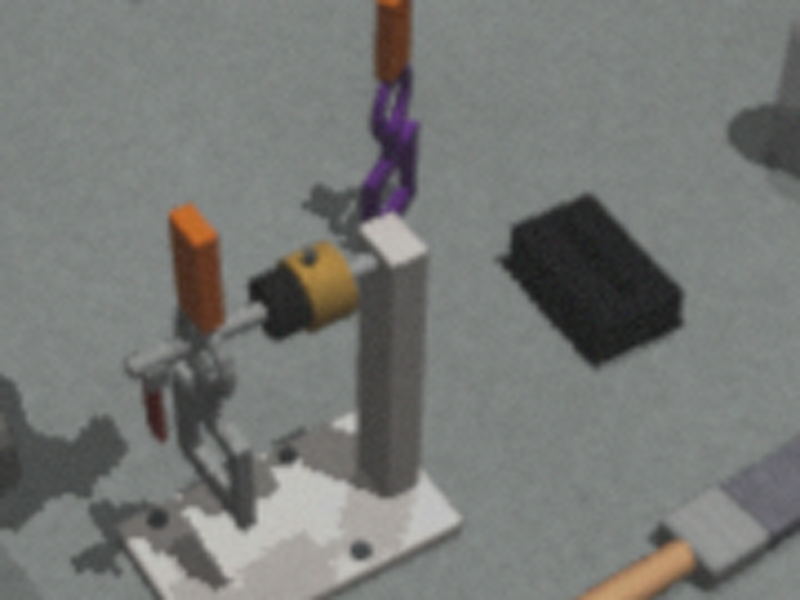

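The hanger (tab at (197,265)) hangs upright and released on the peg between the shut flap (155,410) and the bumper (282,300).

```bash
python3 -c "
from workcell import bot
print(bot.finish_job())"
```

```text
the job is handed in; nothing more can be done
None
```

The job is handed in at about 34 s of the 72 s (no verdict was returned): the orange hanger was pressed on the bumper at 6–7 N and pulled against the shut flap at 6–6.5 N, each for over a second, and it now hangs upright and released on the peg between them.

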